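# Trip the hidden tray catch of a key-cutting machine with its release pin

## Robot

A 6-joint arm with a two-finger parallel gripper is mounted at the origin on the work surface. World frame = base frame: x ahead of the robot, y to its left, z up, the work surface at z = 0. Lengths are in mm, angles in rad, forces in N, time in s.
With the tool pointing down it reaches from about 275 to 750 mm from the base axis. Payload 10.2 kg.
Tool frame: the origin (TCP) lies at the very end of the fingers, on their centre line; the grasp point (between the pads) lies 19 mm behind it; z points along the fingers, y is the line along which they close (so a half turn about z gives the same grasp; the last joint's range is limited). The gripper opens to 85 mm and grips with 20 to 120 N. Pads are 22 mm wide; open, the fingers measure 114 mm over their backs; the gripper's body (76 mm by 85 mm) begins 54 mm behind the grasp point. The pads swing forward as they close: fully open they stand 13 mm farther back than shut.
Start: joints at [1.081, 0.313, 1.498, -0, 1.331, -0.223], TCP at [138.427, 506.428, 231.294] pointing down, gripper open.
Joint ranges: [-2.94, 2.94], [-0.97, 2.17], [0.19, 2.56], [-1.23, 4.37], [0.02, 3.11], [-2.88, 2.88]. Speed limits (rad/s): [2.39, 2.39, 3.01, 3.14, 3.14, 3.14].

## Interface

Orientations are given as a unit quaternion [w, x, y, z].
In Python, from rig import ctrl gives the robot as it stands.
- The arm moves only by the shell command python3 -m pendant 'ROWS' [FORCE]. ROWS is JSON, a list that holds one entry, the list of rows, each a list of 5 numbers: the shift along the tool's x, y, z normalised to -1 to 1, where 1 is 200 mm, then the turn about the tool's z normalised to -1 to 1, where 1 is pi rad, then the opening, from 0 (shut) to 1 (fully open). In form: [[[dx, dy, dz, spin, hand], ...]]. A call has 1 to 12 rows; each row is the pose to reach, as a shift and turn from the pose commanded when the call began, along the tool's axes at that moment, turning the shorter way round; what a row does not reach only later rows make up. A row lasts 1/10 s, in which the tool goes at most 50 mm and 8.59 degrees, less where a joint would pass 70% of its speed; a pose out of reach is approached as far as the arm can. A call with a number of a shift or a turn outside -1 to 1 is refused whole. A call with a gripper value outside its range is refused whole. The fingers move at their own pace and stop on an object; FORCE is the grip in N (left out, the last holds). Time passes only in rows, so rows that repeat a pose let the fingers close. It gives the time, the measured TCP pose, the force, the opening and the grip force at its end, in the units of the state.
- ctrl.sense(): the state, without advancing time (a new reading comes with each control period).
- ctrl.capture(name): name is "scene" or "side" or "wrist"; returns (picture, depth): 400x640x3 uint8, blue, green, red; 400x640 float32, mm along the optical axis (not along the pixel's ray), 0 where there is no reading.
- ctrl.get_calibration(name): a dict with "K" (3x3 intrinsics, pixels), "origin" and "rotation" of the camera in the world. Camera axes: x right, y down, z forward; pixel columns grow to the right and rows downward; lengths in mm; the calibration is good to about 2 mm. A picture is of the moment at which its call begins: read the wrist's pose just before it. get_calibration takes no time and is no camera call; for the wrist camera it gives the pose at the moment of the call.
- ctrl.finish_job(): hands the job in; it is judged then, once.
The state is a dict: "time_s": time; "joints": joint angles; "dq": joint speeds; "tau": joint torques, N m; "eef_pos": TCP position; "ee_rot": TCP orientation; "force": force on the tool from outside, world axes, zero at the start; "wrist_torque": the same for the moment, N m; "grip_width": opening from 0.0 (shut) to 1.0 (fully open); "grip_force": force on a finger pad.
Only numpy, scipy, OpenCV 4.12 (cv2) and the standard library are available. Lean on these libraries where they do the work, as an engineer would, in place of code of your own. Each camera call takes 0.05 s, during which the arm holds its last target. There are 200 camera calls.

## Task

Take the release pin out of its wooden stand, reach down through the small oblong access hole in the top of the key-cutting machine, feel along inside it for the hidden sprung catch and ease that straight down until the chip tray pops out. Push gently: the catch gives at about 7 N, and more than 30 N on the machine would bend it. Then, without dropping it, put the pin back fully home in its stand, let go, leave the tray sprung out and do not disturb the padlock, oil can and screwdriver.

Things in the scene. Friction and masses are not known exactly. Their poses are not given: they have to be found in the camera images.
- machine: Key-cutting machine, bolted down: grey base 200 x 260 mm, 70 mm tall, under an orange cover with sloping sides and a flat, 6 mm thick top (164 x 224 mm) 150 mm above the bench. Origin: centre of its underside; z up; the tray comes out of its +x face, roughly away from the robot. A dark key vice 60 x 30 mm, 26 mm tall, stands on the top at x -10, y 85 mm; the rest of the top is clear.
- access_hole (a point): Centre of the mouth of the only hole in the cover's top: an oblong slot straight down through the 6 mm plate, 11.5 mm wide (machine x), 38.5 mm long (machine y), at x -25, y -45, z 150 mm of the machine, axes as the machine's. Free space below it, down to a dead, level, rigid ledge 36 mm under the mouth; somewhere along the slot the ledge has a 14 mm gap with the catch in it.
- tray (a joint): Chip tray, slides along the machine's +x: 0 m = shut and latched, 0.045 m = fully sprung out; springs out by itself in about half a second once the catch trips, and stays out.
- tray_front (a point): Centre of the outer face of the tray's dark steel front panel (134 mm wide, 46 mm tall, no handle); flush with the machine's +x face when shut. What holds it, the hidden catch, resists a push straight down with about 4 to 5 N at once, trips after 4 to 5 mm at about 6 to 9 N, meets a hard stop at 9 mm and springs up when left. The ledge beside it does not yield at all.
- stand: Upright wooden block 62 x 62 mm, 70 mm tall, fixed to the bench. Origin: centre of its underside; z up.
- stand_hole (a point): Centre of the mouth of the round vertical hole through the stand, on its top face 70 mm above the bench; 12 mm in diameter with a 1.5 mm chamfer.
- pin: Release pin, loose, about 100 g: steel rod 8 mm in diameter, 65 mm long, under a round black handle 22 mm in diameter, 50 mm tall. Origin: the rod's free end (the tip), on its axis; z runs along the pin to the handle. It starts upright and fully home in the stand: handle's underside resting on the stand's top, tip 5 mm above the bench.
- pin_tip (a point): The free end of the pin's rod, on its axis. The catch it must find: a flat, level striker 13 mm long (machine y) and 20 mm wide in the middle of the ledge's gap; its centre is up to 12 mm either way of the slot's centre along machine y, its top 33 to 42 mm below the mouth (proud of the ledge or sunk in its gap); both differ each time and cannot be measured from outside.
- pin_handle (a point): Middle of the pin's handle, on its axis, 90 mm above the tip.
- padlock: Brass padlock standing upright, 24 x 50 mm, 74 mm tall; origin: centre of its underside. Leave alone.
- oil_can: Green oil can, 48 mm in diameter, 100 mm tall; origin: centre of its underside. Leave alone.
- screwdriver: Screwdriver 150 mm long lying on the bench along its own x; origin under its middle. Leave alone.
Not all that is in view belongs to the job. There is more than one size of the pin; the one meant has the size given above.

How it is judged:
By the outcome, as a careful person would: the job done as asked, in the order asked, and still so for the second after the job is handed in, with the robot touching nothing.
It also fails if it takes over 72 s, if anything falls off the work surface, if the arm or the gripper's body presses on something with over 40 N, if the wrist force passes 120 N, or if a joint passes its speed limit or range.

## Working session

There is one attempt and no reset: what is moved stays moved. The work goes in short steps, Python scripts to look and compute and a shell command to move; the robot and the scene stay as the last step left them, time stands still between calls to the robot, and variables do not carry over. Pictures are saved under pics/ and viewed, at most 10 in all, crops included, and the job is handed in when it is done.

```bash
ls; mkdir -p pics; python3 - <<'E'
from rig import ctrl
import cv2,numpy as np
s=ctrl.sense();print(s)
for n in("scene","side"):
    p,d=ctrl.capture(n);cv2.imwrite(f"pics/{n}0.png",p);np.save(f"pics/{n}0.npy",d)
    c=ctrl.get_calibration(n);print(n,c)
E
```

```text
pics
{'time_s': 0.0, 'joints': array([ 1.08055487e+00,  3.13442544e-01,  1.49845549e+00, -1.52600766e-05,
        1.33100451e+00, -2.23402584e-01]), 'dq': array([-0.00121588,  0.00032573,  0.00023419, -0.00028186,  0.00081705,
       -0.00113136]), 'tau': array([ 8.26854966e-05, -4.12261641e+01, -2.59748411e+01, -8.49124513e-05,
        4.04350998e-03, -1.00661973e-05]), 'eef_pos': array([138.32213576, 506.17451369, 230.73196678]), 'ee_rot': array([-2.21827591e-04,  1.33022130e-01,  9.91112851e-01, -6.16280207e-04]), 'force': array([ 0.88662059, -0.20648351, -0.56744358]), 'wrist_torque': array([ 0.0146483 ,  0.01025068, -0.02734433]), 'grip_force': 0.0, 'grip_width': 1.0004732866064963}
scene {'K': array([[417.21079841,   0.        , 316.61183256],
       [  0.        , 417.21079841, 200.27312551],
       [  0.        ,   0.        ,   1.        ]]), 'origin': array([1263.81663215, -130.05538231,  829.21444655]), 'rotation': array([-0.24703691,  0.67545685,  0.64742033, -0.25214624])}
side {'K': array([[447.97288451,   0.        , 314.41777453],
       [  0.        , 447.97288451, 197.28108591],
       [  0.        ,   0.        ,   1.        ]]), 'origin': array([ 333.16131528, -776.35243271,  590.44328616]), 'rotation': array([-0.45365426,  0.86938573, -0.17375351,  0.0904211 ])}
```

View pics/scene0.png

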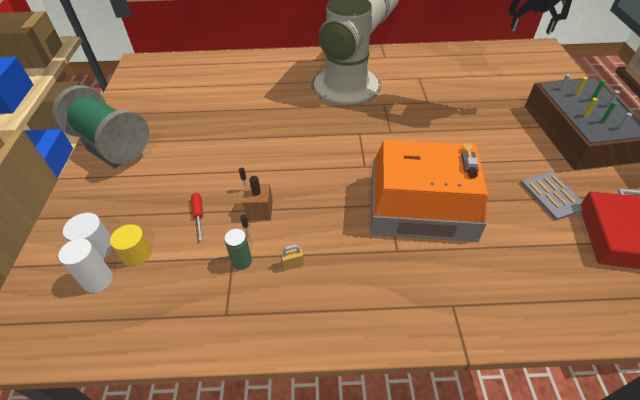

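View pics/side0.png

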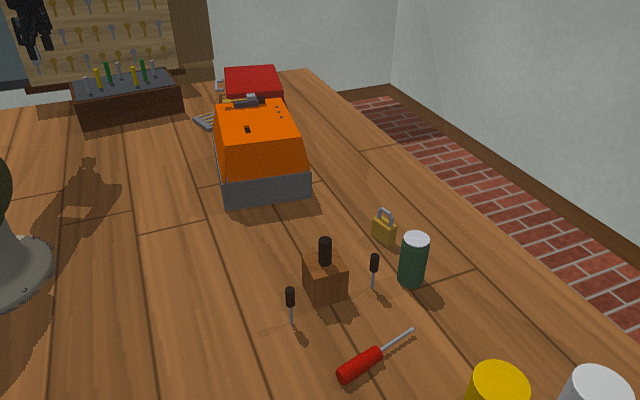

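The scene view shows the orange machine around (430,185) with its slot at (412,157). The stand with the pin is at (257,195), with two decoy pins at (242,178) and (244,222). The oil can is at (238,248), the padlock at (291,257) and the screwdriver at (198,215). The side view agrees: stand pin at (325,250), slot at (247,129).

```bash
cat > h.py <<'E'
import numpy as np,cv2
from scipy.spatial.transform import Rotation as R
from rig import ctrl
def rot(q): return R.from_quat(np.roll(q,-1)).as_matrix()
def cloud(c,d):
    v,u=np.mgrid[:d.shape[0],:d.shape[1]]
    r=np.stack([(u-c["K"][0,2])/c["K"][0,0],(v-c["K"][1,2])/c["K"][1,1],np.ones_like(d)],-1)
    return (r*d[...,None])@rot(c["rotation"]).T+c["origin"]
def ray(c,uv,z):
    r=rot(c["rotation"])@np.linalg.inv(c["K"])@[uv[0],uv[1],1.]
    return c["origin"]+r*(z-c["origin"][2])/r[2]
E
python3 - <<'E'
from h import *
for n in("scene","side"):
    p=cv2.imread(f"pics/{n}0.png");d=np.load(f"pics/{n}0.npy");c=ctrl.get_calibration(n);P=cloud(c,d)
    hsv=cv2.cvtColor(p,cv2.COLOR_BGR2HSV);H,S,V=cv2.split(hsv)
    m=(H<16)&(S>200)&(V>120)&(abs(P[...,2]-150)<4)&(d>0)
    mm=cv2.morphologyEx(m.astype(np.uint8),cv2.MORPH_OPEN,np.ones((3,3)))
    q=P[mm>0][:,:2].astype(np.float32);print(n,"top",len(q),cv2.minAreaRect(q),P[mm>0][:,2].mean())
    # slot: dark pixels inside hull of the top
    h=cv2.convexHull(np.argwhere(mm>0)[:,::-1].astype(np.int32));hm=np.zeros(d.shape,np.uint8);cv2.fillConvexPoly(hm,h,1)
    k=((hm>0)&(V<110)).astype(np.uint8)
    nn,l,st,ce=cv2.connectedComponentsWithStats(k)
    for i in range(1,nn):
        if st[i,4]>15: print("dark",st[i],ce[i],ray(c,ce[i],150))
    k=((V<60)&(P[...,2]>30)&(P[...,2]<135)&(P[...,0]>200)&(P[...,0]<800)&(P[...,1]<100)&(P[...,1]>-450)).astype(np.uint8)
    nn,l,st,ce=cv2.connectedComponentsWithStats(k)
    for i in range(1,nn):
        if st[i,4]>20: 
            a=P[l==i];print("dk",st[i],a.mean(0),a.min(0),a.max(0))
    # brown block top
    k=(abs(P[...,2]-70)<4)&(P[...,0]>300)&(P[...,0]<800)&(P[...,1]<100)&(P[...,1]>-450)&(H<20)&(S>80)
    kk=cv2.morphologyEx(k.astype(np.uint8),cv2.MORPH_OPEN,np.ones((3,3)))
    q=P[kk>0][:,:2].astype(np.float32)
    if len(q)>5: print("block",len(q),cv2.minAreaRect(q))
E
```

```text
scene top 4233 ((572.589599609375, 147.0099639892578), (224.30223083496094, 167.1558837890625), 82.28069305419922) 149.17390157742233
dark [462 152  16  26 169] [468.94674556 168.18934911] [586.54978176 230.01330779 150.        ]
dk [240 170   6  10  37] [ 490.77998486 -311.55909768   63.65298134] [ 485.99189166 -316.47049883   43.35217698] [ 495.17551597 -307.28743468   80.39321456]
dk [251 180   9  15  98] [ 571.26697616 -269.51097077   97.63282205] [ 564.40837066 -279.42426395   74.17135749] [ 575.44406288 -261.67973329  120.46555235]
dk [242 218   6   9  38] [ 650.58437863 -293.7310813    64.43918977] [ 646.34017322 -299.02745694   47.52626002] [ 653.20346038 -289.12298257   79.24167536]
block 383 ((563.1556396484375, -272.00921630859375), (63.24326705932617, 65.66234588623047), 86.75810241699219)
side top 2757 ((570.33154296875, 148.43133544921875), (227.71803283691406, 165.01113891601562), 82.46088409423828) 149.7871935527756
dark [233  99  32  10 208] [248.20673077 103.45192308] [580.25311572 241.43525674 150.        ]
dark [245 126   6   7  31] [247.03225806 129.29032258] [539.25461072 104.85196395 150.        ]
dk [319 236  13  31 365] [ 559.26847064 -276.60585267  101.35932383] [ 550.41899354 -282.83428006   70.75166224] [ 570.90757499 -260.00869479  121.14823959]
dk [399 241  31  37 647] [ 706.20254798 -318.9116451    62.54943392] [ 692.13556527 -329.40235588   30.31677878] [ 733.48802911 -287.12640053   96.60000212]
dk [370 253   9  20 152] [ 641.0637089  -298.39325624   65.74004857] [ 635.45943482 -303.58802696   45.43365541] [ 648.98783029 -289.19227055   79.31373358]
dk [285 287  10  21 178] [ 482.79558453 -316.57108014   66.35807963] [ 476.41308753 -320.64189709   45.15040534] [ 490.50498308 -305.87111511   79.58737207]
block 824 ((534.5808715820312, -275.28253173828125), (126.12395477294922, 72.4583969116211), 9.525652885437012)
```

```bash
python3 -m pendant '[[[-0.25,-0.14,-0.05,0,1],[-0.5,-0.28,-0.1,0,1],[-0.8,-0.45,-0.1,0,1],[-0.8,-0.45,-0.1,0,1]]]'
python3 -m pendant '[[[-0.25,-0.14,-0.05,0,1],[-0.5,-0.28,-0.1,0,1],[-0.8,-0.45,-0.1,0,1],[-0.8,-0.45,-0.1,0,1]]]'
python3 -m pendant '[[[-0.25,-0.14,-0.05,0,1],[-0.5,-0.28,-0.1,0,1],[-0.8,-0.45,-0.1,-0.042,1],[-0.8,-0.45,-0.1,-0.042,1],[-0.8,-0.45,-0.1,-0.042,1]]]'
python3 - <<'E'
from h import *
s=ctrl.sense();print(s["time_s"],s["eef_pos"],s["ee_rot"]);c=ctrl.get_calibration("wrist");p,d=ctrl.capture("wrist");print(c)
cv2.imwrite("pics/w1.png",p);np.save("pics/w1.npy",d)
import pickle;pickle.dump(c,open("pics/w1.pkl","wb"))
E
```

```text
time_s: 0.5
eef_pos: [270.5, 375.5, 251.4]
ee_rot: [0.0, 0.134, 0.991, -0.0]
force: [-0.4, 1.3, -0.7]
grip_width: 1.001
grip_force: 0.0
time_s: 0.9
eef_pos: [401.3, 246.2, 271.4]
ee_rot: [0.0, 0.134, 0.991, -0.0]
force: [-0.2, 1.2, -0.1]
grip_width: 0.998
grip_force: 0.0
time_s: 1.4
eef_pos: [532.3, 116.3, 290.1]
ee_rot: [-0.001, 0.069, 0.998, -0.0]
force: [0.2, 0.5, 0.4]
grip_width: 1.001
grip_force: 0.0
1.4 [532.29431292 116.27104638 290.13426936] [-6.36374589e-04  6.94964352e-02  9.97581928e-01 -3.70593685e-04]
{'K': array([[344.92221557,   0.        , 320.72984839],
       [  0.        , 344.92221557, 199.85340594],
       [  0.        ,   0.        ,   1.        ]]), 'origin': array([466.33130359, 124.18703838, 431.96371706]), 'rotation': array([0.09963616, 0.74780176, 0.65068313, 0.08646752])}
```

View pics/w1.png

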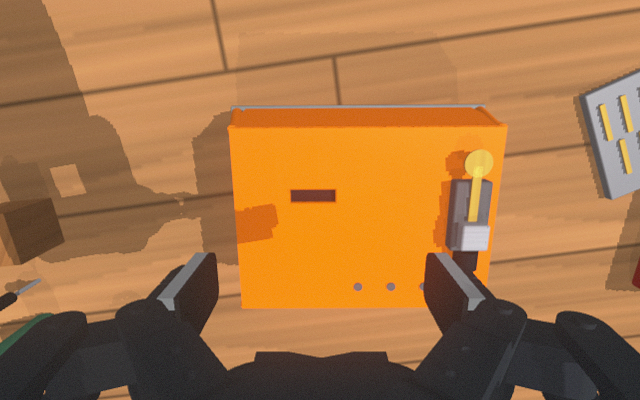

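The wrist view shows the machine top with the slot at about (313,196), long axis along the image horizontal; the stand is at the left edge (30,230).

```bash
python3 - <<'E'
from h import *
import pickle
c=pickle.load(open("pics/w1.pkl","rb"));p=cv2.imread("pics/w1.png");d=np.load("pics/w1.npy");P=cloud(c,d)
H,S,V=cv2.split(cv2.cvtColor(p,cv2.COLOR_BGR2HSV))
k=np.zeros(V.shape,np.uint8);k[180:212,280:345]=V[180:212,280:345]<150
q=np.argwhere(k)[:,::-1]
w=np.array([ray(c,x,150)[:2] for x in q],np.float32);print("slot",len(q),q.mean(0),w.mean(0),cv2.minAreaRect(w))
m=(H<18)&(S>200)&(V>120)&(abs(P[...,2]-150)<5)&(d>0)
print("top z",np.median(P[m][:,2]))
# slot edges direction via rim lines: fit left/top edge of cover
top=P[220:300,250:420][m[220:300,250:420]];A=np.c_[top[:,:2],np.ones(len(top))];print(np.linalg.lstsq(A,top[:,2],rcond=None)[0])
a=np.array([[min(np.where(m[:,u])[0]),u] for u in range(250,440)]);
e=np.array([ray(c,(u,v-.5),150)[:2] for v,u in a]);l=cv2.fitLine(e.astype(np.float32),cv2.DIST_HUBER,0,.01,.01).ravel();print("yedge deg",np.degrees(np.arctan2(l[1],l[0])))
t=rot(ctrl.sense()["ee_rot"]);print(t, np.degrees(np.arctan2(t[1,1],t[0,1])))
E
```

```text
slot 484 [312.5 195. ] [536.8342  107.23533] ((536.8404541015625, 107.20628356933594), (36.4237174987793, 8.70882797241211), 82.05756378173828)
top z 149.02549755973888
[-8.90295945e-04  5.72371860e-04  1.49474473e+02]
yedge deg 82.51261
[[-9.90535449e-01  1.37247510e-01 -1.62625633e-03]
 [ 1.37247682e-01  9.90536760e-01  5.61633921e-06]
 [ 1.61163751e-03 -2.17636729e-04 -9.99998678e-01]] 82.11139717546969
```

```bash
python3 -m pendant '[[[-0.05,-0.25,0,0,1],[-0.1,-0.5,0,0,1],[-0.16,-0.75,0,0,1],[-0.2,-0.95,0,0,1],[-0.2,-0.95,0,0,1]]]' >/dev/null
python3 -m pendant '[[[-0.05,-0.25,0,0,1],[-0.1,-0.5,0,0,1],[-0.16,-0.75,0,0,1],[-0.23,-0.95,0,0,1],[-0.23,-0.95,0,0,1],[-0.23,-0.95,0,0,1]]]'
python3 - <<'E'
from h import *
s=ctrl.sense();print(s["time_s"],s["eef_pos"],s["ee_rot"]);c=ctrl.get_calibration("wrist");p,d=ctrl.capture("wrist");
cv2.imwrite("pics/w2.png",p);np.save("pics/w2.npy",d)
import pickle;pickle.dump(c,open("pics/w2.pkl","wb"))
P=cloud(c,d);V=p.max(2)
k=((V<70)&(abs(P[...,2]-120)<6)).astype(np.uint8)
nn,l,st,ce=cv2.connectedComponentsWithStats(k)
for i in range(1,nn):
    if st[i,4]>30: print(st[i],ce[i],ray(c,ce[i],120),P[l==i].mean(0))
k=(abs(P[...,2]-70)<3).astype(np.uint8);k=cv2.morphologyEx(k,cv2.MORPH_OPEN,np.ones((3,3)))
nn,l,st,ce=cv2.connectedComponentsWithStats(k)
for i in range(1,nn):
    if st[i,4]>200: print("blk",st[i],cv2.minAreaRect(P[l==i][:,:2].astype(np.float32)),P[l==i][:,2].mean())
E
```

```text
time_s: 2.55
eef_pos: [564.5, -267.7, 290.8]
ee_rot: [-0.0, 0.067, 0.998, 0.001]
force: [-0.7, 0.7, 1.4]
grip_width: 0.999
grip_force: 0.0
2.55 [ 564.54312205 -267.66755908  290.81841717] [-3.85668443e-04  6.72649528e-02  9.97734932e-01  5.31936642e-04]
blk [ 577   15   49  199 1433] ((551.37841796875, 21.8405704498291), (10.479159355163574, 198.36602783203125), 81.81517791748047) 69.66702388763234
blk [ 286  135   63   63 2777] ((559.7775268554688, -271.7200012207031), (62.03181076049805, 62.27627944946289), 87.7732162475586) 69.03480751148048
blk [  59  271   62   52 2269] ((676.6069946289062, -561.060302734375), (66.26001739501953, 71.08036041259766), 4.352755546569824) 68.79467374227607
```

View pics/w2.png

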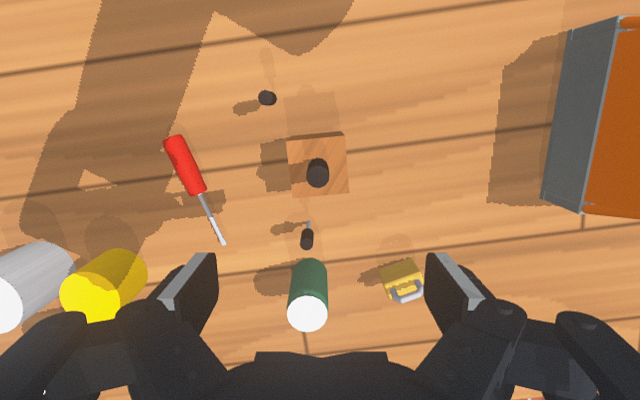

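Wrist view: pin handle on the stand at (318,172), decoys at (267,98) and (307,238); the path down is clear.

```bash
python3 -m pendant '[[[0.015,-0.023,0.2,0,1],[0.015,-0.023,0.4,0,1],[0.015,-0.023,0.6,0,0.7],[0.015,-0.023,0.7,0,0.5],[0.015,-0.023,0.7,0,0.5],[0.015,-0.023,0.7,0,0.5]]]'
python3 - <<'E'
from h import *
c=ctrl.get_calibration("wrist");p,d=ctrl.capture("wrist");cv2.imwrite("pics/w3.png",p)
E
```

```text
time_s: 3.2
eef_pos: [561.5, -271.7, 152.9]
ee_rot: [0.001, 0.067, 0.998, -0.0]
force: [1.1, -0.7, 1.0]
grip_width: 0.5
grip_force: 0.0
```

View pics/w3.png

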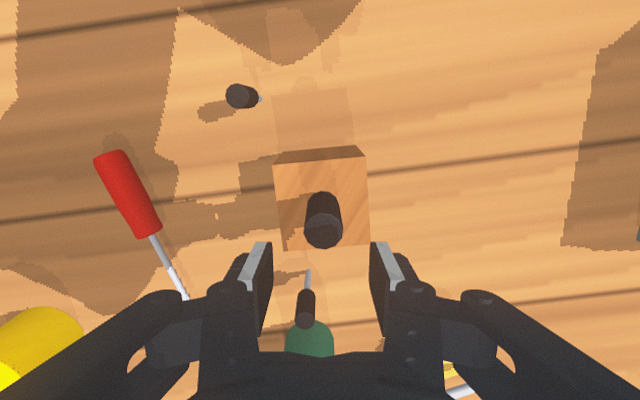

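Handle at (323,220), between fingers centred at column 320. Descending and gripping.

```bash
python3 -m pendant '[[[0,0,0.15,0,0.5],[0,0,0.28,0,0.5],[0,0,0.36,0,0.5],[0,0,0.36,0,0.5],[0,0,0.36,0,0.5]]]'
python3 -m pendant '[[[0,0,0,0,0.2],[0,0,0,0,0.1],[0,0,0,0,0.0],[0,0,0,0,0.0],[0,0,0,0,0],[0,0,0,0,0]]]' 70
python3 - <<'E'
from h import *
c=ctrl.get_calibration("wrist");p,d=ctrl.capture("wrist");cv2.imwrite("pics/w4.png",p[80:320,200:440])
print(ctrl.sense()["eef_pos"],ctrl.sense()["wrist_torque"])
E
```

```text
time_s: 3.75
eef_pos: [561.6, -273.1, 81.2]
ee_rot: [0.001, 0.067, 0.998, -0.001]
force: [-0.7, -0.3, -0.6]
grip_width: 0.503
grip_force: 0.0
time_s: 4.35
eef_pos: [561.6, -272.9, 81.3]
ee_rot: [0.001, 0.067, 0.998, -0.0]
force: [-0.5, 2.5, 5.3]
grip_width: 0.242
grip_force: 68.1
[ 561.56077857 -272.88692026   81.24336065] [0.49129839 0.0961097  0.00274158]
```

View pics/w4.png

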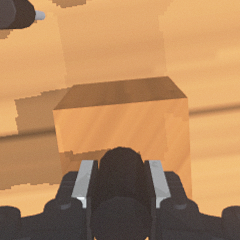

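```bash
python3 -m pendant '[[[0,0,-0.03,0,0],[0,0,-0.1,0,0],[0,0,-0.25,0,0],[0,0,-0.45,0,0],[0,0,-0.65,0,0],[0,0,-0.85,0,0],[0,0,-0.85,0,0]]]'
python3 -m pendant '[[[0.03,0.15,0,0,0],[0.07,0.35,0,0,0],[0.11,0.56,0,0,0],[0.15,0.77,0,0,0],[0.183,0.93,0,0,0]]]' >/dev/null
python3 -m pendant '[[[0.04,0.2,0,0,0],[0.08,0.41,0,0,0],[0.12,0.62,0,0,0],[0.16,0.8,0,0,0],[0.183,0.93,0,0,0],[0.183,0.93,0,0,0],[0.183,0.93,0,0,0]]]'
python3 - <<'E'
from h import *
c=ctrl.get_calibration("wrist");s=ctrl.sense();p,d=ctrl.capture("wrist");cv2.imwrite("pics/w5.png",p);np.save("pics/w5.npy",d)
import pickle;pickle.dump((c,s),open("pics/w5.pkl","wb"));print(s["force"],s["wrist_torque"],s["grip_force"])
E
```

```text
time_s: 5.1
eef_pos: [562.1, -273.9, 256.9]
ee_rot: [0.005, 0.067, 0.998, -0.003]
force: [1.7, -0.9, -0.5]
grip_width: 0.24
grip_force: 68.4
time_s: 6.3
eef_pos: [538.1, 105.6, 249.4]
ee_rot: [-0.0, 0.067, 0.998, -0.0]
force: [-0.8, -1.0, -0.4]
grip_width: 0.238
grip_force: 68.7
[-0.8074182  -1.00083969 -0.44649832] [-0.006131   -0.02256805  0.02287693] 68.68415951728821
```

View pics/w5.png

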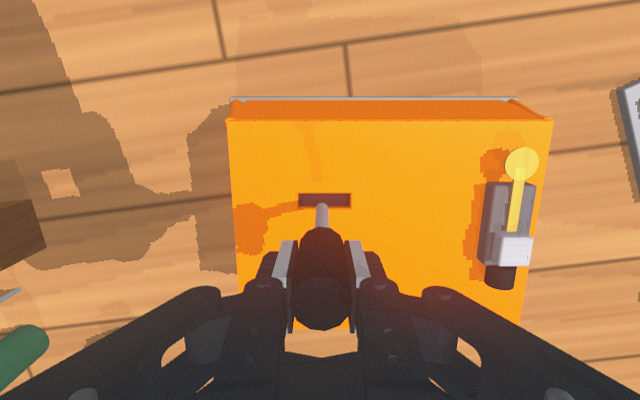

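```bash
python3 - <<'E'
from h import *
import pickle
c,s=pickle.load(open("pics/w5.pkl","rb"));p=cv2.imread("pics/w5.png")
print("cols310",p[188:216,308,2],p[188:216,308,1]);print("col340",p[188:216,341,2])
print("row198",p[198,290:360,2]); print("tip row 206",p[206,310:336].sum(1)); print("tip col 322",[tuple(x) for x in p[198:212,322]])
cv2.imwrite("pics/w5z.png",cv2.resize(p[180:250,285:365],None,fx=8,fy=8,interpolation=cv2.INTER_NEAREST))
E
```

```text
cols310 [247 247 247 248 251 198 125 130 127 131 129 128 126 124 125 126 123 120
 167 208 242 247 247 247 247 247 247 247] [169 167 169 174 147  95  67  69  66  68  64  66  63  66  63  65  66  65
  83 103 126 148 162 167 164 167 164 167]
col340 [247 247 247 248 251 204 126 129 132 132 132 133 132 130 132 130 128 122
 166 208 244 247 247 247 247 247 247 247]
row198 [247 247 247 247 247 247 248 252 197 125 123 122 128 129 129 126 130 133
 129 126 132 128 130 129 133 129 134 128 129 128 132 130 133 126 131 132
 131 130 132 130 130 131 132 130 133 134 130 132 134 130 133 132 129 132
 136 131 132 131 127 126 221 241 248 247 247 247 247 247 247 247]
tip row 206 [281 278 278 283 278 277 341 387 401 400 414 410 438 452 463 468 491 369
 296 284 287 292 296 303 293 299]
tip col 322 [(np.uint8(62), np.uint8(72), np.uint8(133)), (np.uint8(52), np.uint8(61), np.uint8(125)), (np.uint8(56), np.uint8(70), np.uint8(129)), (np.uint8(53), np.uint8(67), np.uint8(127)), (np.uint8(86), np.uint8(91), np.uint8(139)), (np.uint8(122), np.uint8(124), np.uint8(159)), (np.uint8(133), np.uint8(135), np.uint8(166)), (np.uint8(131), np.uint8(132), np.uint8(166)), (np.uint8(135), np.uint8(136), np.uint8(167)), (np.uint8(132), np.uint8(133), np.uint8(164)), (np.uint8(137), np.uint8(136), np.uint8(167)), (np.uint8(134), np.uint8(135), np.uint8(166)), (np.uint8(137), np.uint8(136), np.uint8(167)), (np.uint8(135), np.uint8(134), np.uint8(165))]
```

View pics/w5z.png

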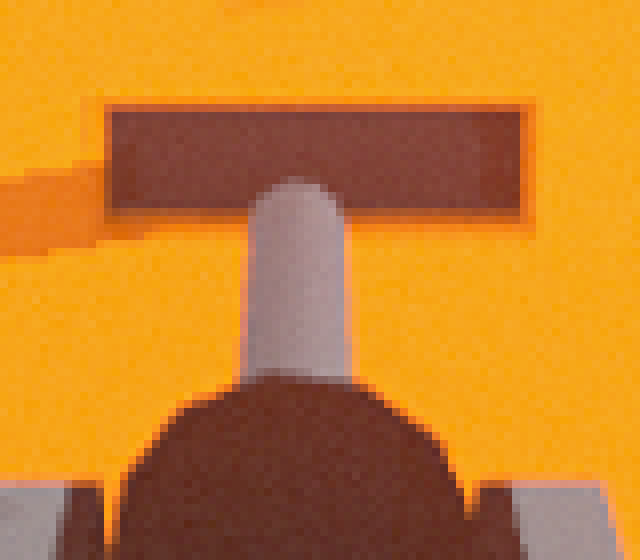

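The enlarged crop (8x, offset (285,180)) shows slot edges at columns 298.5 and 351, rows 193 and 207.5, and the rod tip's far edge at row 202.5, column 322.

```bash
python3 - <<'E'
from h import *
import pickle
c,s=pickle.load(open("pics/w5.pkl","rb"))
Rt=rot(s["ee_rot"]);e=s["eef_pos"]
tl=lambda w:(Rt.T@(w-e))
zt=e[2]-76.2
a=ray(c,(322,202.3),zt);print("tipedge tool",tl(a),"axis x=",tl(a)[0]-4)
for n,uv in dict(top=(324.7,193.3),bot=(324.7,207.2),left=(298.6,199),right=(350.7,199)).items(): print(n,tl(ray(c,uv,150)),ray(c,uv,150))
E
```

```text
tipedge tool [ 5.58747158 -0.45917773 76.20009702] axis x= 1.5874715823822028
top [ 5.82241525  1.58128343 99.43294548] [532.53390738 107.86242697 150.        ]
bot [-4.62469947  1.61723541 99.43320316] [542.89214699 106.50214354 150.        ]
left [  1.55812372 -17.3061736   99.44271154] [534.23627409  88.57454844 150.        ]
right [ 1.57397363 20.42557875 99.42342641] [539.2621733  125.97008422 150.        ]
```

```bash
python3 -m pendant '[[[-0.006,0.01,0.04,0,0],[-0.006,0.01,0.1,0,0],[-0.006,0.01,0.1,0,0],[-0.006,0.01,0.1,0,0]]]'
python3 - <<'E'
from h import *
c=ctrl.get_calibration("wrist");s=ctrl.sense();p,d=ctrl.capture("wrist")
import pickle;pickle.dump((c,s),open("pics/w6.pkl","wb"));cv2.imwrite("pics/w6.png",p)
cv2.imwrite("pics/w6z.png",cv2.resize(p[180:250,285:365],None,fx=8,fy=8,interpolation=cv2.INTER_NEAREST))
E
```

```text
time_s: 6.75
eef_pos: [539.6, 107.1, 228.8]
ee_rot: [-0.001, 0.068, 0.998, -0.0]
force: [0.3, 0.4, -1.4]
grip_width: 0.242
grip_force: 68.7
```

View pics/w6z.png

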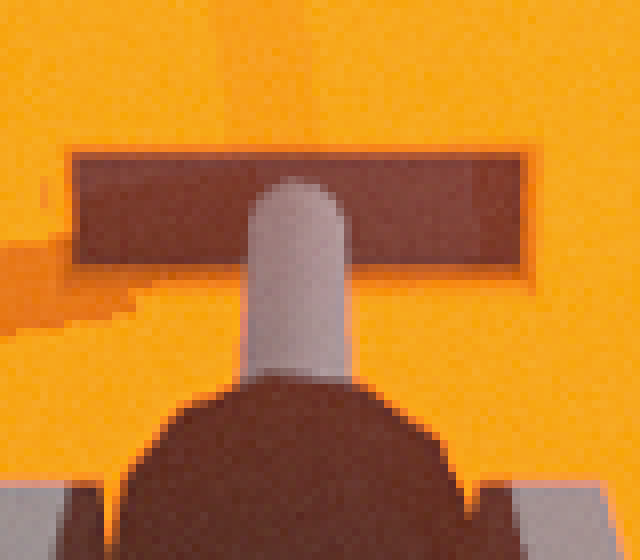

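Tip edge centred on the slot (col 322 against 322.6; front gap about right). Entering slowly.

```bash
python3 -m pendant '[[[-0.001,0,0.01,0,0],[-0.001,0,0.02,0,0],[-0.001,0,0.02,0,0]]]'
```

```text
time_s: 7.1
eef_pos: [539.8, 107.4, 225.1]
ee_rot: [-0.0, 0.067, 0.998, -0.0]
force: [0.9, -0.7, -0.4]
grip_width: 0.242
grip_force: 68.7
```

```bash
python3 -m pendant '[[[0,0,0.01,0,0],[0,0,0.02,0,0],[0,0,0.03,0,0],[0,0,0.03,0,0]]]'
```

```text
time_s: 7.5
eef_pos: [539.8, 107.4, 219.0]
ee_rot: [-0.0, 0.067, 0.998, -0.0]
force: [0.1, 0.3, -1.6]
grip_width: 0.239
grip_force: 68.7
```

```bash
python3 -m pendant '[[[0,0,0.02,0,0],[0,0,0.05,0,0],[0,0,0.08,0,0],[0,0,0.105,0,0],[0,0,0.105,0,0]]]'
python3 -m pendant '[[[0,0,0.005,0,0],[0,0,0.01,0,0],[0,0,0.01,0,0]]]'
python3 -m pendant '[[[0,0,0.005,0,0],[0,0,0.01,0,0],[0,0,0.01,0,0]]]'
```

```text
time_s: 8.0
eef_pos: [539.6, 107.4, 197.3]
ee_rot: [-0.001, 0.067, 0.998, -0.0]
force: [0.0, 0.1, -1.7]
grip_width: 0.244
grip_force: 68.7
time_s: 8.3
eef_pos: [540.0, 107.4, 196.4]
ee_rot: [0.0, 0.067, 0.998, 0.0]
force: [0.4, 0.4, -1.3]
grip_width: 0.238
grip_force: 68.7
time_s: 8.6
eef_pos: [539.9, 107.4, 194.2]
ee_rot: [-0.0, 0.067, 0.998, -0.0]
force: [0.5, -0.5, -1.0]
grip_width: 0.238
grip_force: 68.7
```

```bash
for i in 1; do python3 -m pendant '[[[0,0,0.005,0,0],[0,0,0.005,0,0]]]' | sed -n '2p;4p'; done;  python3 -m pendant '[[[0,0,0.005,0,0],[0,0,0.005,0,0]]]' | sed -n '2p;4p';  python3 -m pendant '[[[0,0,0.005,0,0],[0,0,0.005,0,0]]]' | sed -n '2p;4p'
```

```text
eef_pos: [539.9, 107.4, 193.2]
force: [-0.3, 0.3, -1.2]
eef_pos: [539.9, 107.4, 192.2]
force: [-0.2, -0.3, -2.0]
eef_pos: [539.9, 107.4, 191.2]
force: [0.3, -0.3, -0.7]
```

```bash
python3 -m pendant '[[[0,0,0.0025,0,0],[0,0,0.0025,0,0]]]' | sed -n '2p;4p';  python3 -m pendant '[[[0,0,0.0025,0,0],[0,0,0.0025,0,0]]]' | sed -n '2p;4p'; python3 -m pendant '[[[0,0,0.0025,0,0],[0,0,0.0025,0,0]]]' | sed -n '2p;4p'
```

```text
eef_pos: [539.9, 107.4, 190.7]
force: [-0.4, 0.6, -0.6]
eef_pos: [539.9, 107.4, 190.2]
force: [0.4, 0.5, -1.6]
eef_pos: [539.9, 107.4, 189.7]
force: [0.0, 0.9, -1.1]
```

```bash
python3 -m pendant '[[[0,0,0.0025,0,0],[0,0,0.0025,0,0]]]' | sed -n '2p;4p';  python3 -m pendant '[[[0,0,0.0025,0,0],[0,0,0.0025,0,0]]]' | sed -n '2p;4p'; python3 -m pendant '[[[0,0,0.0025,0,0],[0,0,0.0025,0,0]]]' | sed -n '2p;4p'
```

```text
eef_pos: [539.9, 107.4, 189.2]
force: [-0.1, -0.3, -0.7]
eef_pos: [539.9, 107.4, 188.7]
force: [-0.4, 0.0, -1.2]
eef_pos: [539.9, 107.4, 188.2]
force: [0.0, -0.6, -1.0]
```

```bash
python3 -m pendant '[[[0,0,0.0025,0,0],[0,0,0.0025,0,0]]]' | sed -n '2p;4p';  python3 -m pendant '[[[0,0,0.0025,0,0],[0,0,0.0025,0,0]]]' | sed -n '2p;4p'; python3 -m pendant '[[[0,0,0.0025,0,0],[0,0,0.0025,0,0]]]' | sed -n '2p;4p'
```

```text
eef_pos: [539.9, 107.4, 187.7]
force: [0.2, -0.1, -0.5]
eef_pos: [539.9, 107.4, 187.2]
force: [0.3, 0.5, -1.6]
eef_pos: [539.9, 107.4, 186.7]
force: [0.2, 0.7, -1.3]
```

```bash
python3 -m pendant '[[[0,0,0.0025,0,0],[0,0,0.0025,0,0]]]' | sed -n '2p;4p';  python3 -m pendant '[[[0,0,0.0025,0,0],[0,0,0.0025,0,0]]]' | sed -n '2p;4p'; python3 -m pendant '[[[0,0,0.0025,0,0],[0,0,0.0025,0,0]]]' | sed -n '2p;4p'
```

```text
eef_pos: [539.9, 107.4, 186.2]
force: [0.2, -0.2, -0.4]
eef_pos: [539.9, 107.4, 185.7]
force: [0.3, -0.6, -1.7]
eef_pos: [540.0, 107.4, 185.4]
force: [-0.2, -0.4, -0.8]
```

```bash
python3 -m pendant '[[[0,0,0.0025,0,0],[0,0,0.0025,0,0]]]' | sed -n '2p;4p';  python3 -m pendant '[[[0,0,0.0025,0,0],[0,0,0.0025,0,0]]]' | sed -n '2p;4p'; python3 -m pendant '[[[0,0,0.0025,0,0],[0,0,0.0025,0,0]]]' | sed -n '2p;4p'
```

```text
eef_pos: [540.1, 107.4, 185.3]
force: [-0.9, -0.2, 4.1]
eef_pos: [540.1, 107.4, 184.8]
force: [-0.7, -0.9, 4.7]
eef_pos: [540.2, 107.4, 184.3]
force: [-0.3, 0.6, 5.3]
```

The contact gives at about 5 N and yields as I press, so it is the catch. Pressing on.

```bash
for i in 1; do python3 -m pendant '[[[0,0,0.0025,0,0],[0,0,0.005,0,0]]]' | sed -n '2p;4p'; done; python3 -m pendant '[[[0,0,0.0025,0,0],[0,0,0.005,0,0]]]' | sed -n '2p;4p'; python3 -m pendant '[[[0,0,0.0025,0,0],[0,0,0.005,0,0]]]' | sed -n '2p;4p'
```

```text
eef_pos: [540.2, 107.4, 183.5]
force: [-1.2, -0.3, 6.9]
eef_pos: [540.2, 107.4, 182.5]
force: [-1.4, -0.1, 6.1]
eef_pos: [540.2, 107.4, 181.6]
force: [-2.1, 0.1, 7.1]
```

```bash
python3 -m pendant '[[[0,0,0.0025,0,0],[0,0,0.0025,0,0]]]' | sed -n '2p;4p'; python3 -m pendant '[[[0,0,0.0025,0,0],[0,0,0.0025,0,0]]]' | sed -n '2p;4p'; python3 -m pendant '[[[0,0,0.0025,0,0],[0,0,0.0025,0,0]]]' | sed -n '2p;4p'
```

```text
eef_pos: [540.2, 107.4, 181.1]
force: [-0.7, -0.7, 6.4]
eef_pos: [540.0, 107.4, 180.2]
force: [-0.6, 0.3, 5.1]
eef_pos: [540.0, 107.4, 179.4]
force: [-0.6, -1.1, 4.4]
```

The force dropped, so it probably tripped. Checking the tray.

```bash
python3 -m pendant '[[[0,0,0,0,0],[0,0,0,0,0],[0,0,0,0,0]]]' | sed -n '2p;4p'
python3 - <<'E'
from h import *
p,d=ctrl.capture("scene");c=ctrl.get_calibration("scene");P=cloud(c,d);P0=cloud(c,np.load("pics/scene0.npy"))
cv2.imwrite("pics/s2.png",cv2.resize(p[120:280,330:530],None,fx=2.5,fy=2.5))
d0=np.load("pics/scene0.npy");m=(d0-d>15)&(d>0)
m[:205]=0;m[260:]=0;print(m.sum(),np.argwhere(m).mean(0),(d0-d)[m].mean()); print(P[m].mean(0))
E
```

```text
eef_pos: [540.0, 107.4, 179.4]
force: [-0.4, 0.5, 4.6]
892 [242.79596413 427.95179372] 46.60438
[712.45050254 128.62576884  39.13147431]
```

View pics/s2.png

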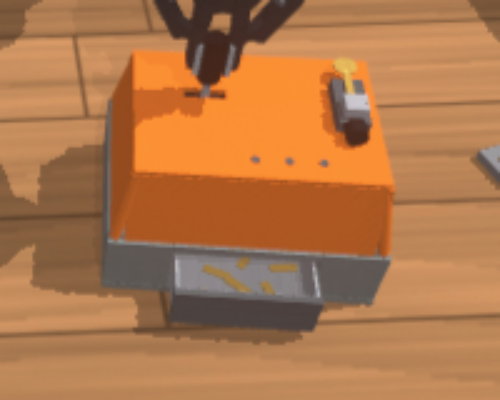

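The tray is out (panel at (243,300) in the crop). Withdrawing straight up, then back over the stand.

```bash
python3 -m pendant '[[[0,0,-0.03,0,0],[0,0,-0.08,0,0],[0,0,-0.15,0,0],[0,0,-0.23,0,0],[0,0,-0.33,0,0],[0,0,-0.385,0,0],[0,0,-0.385,0,0]]]'
python3 -m pendant '[[[-0.03,-0.15,0,0,0],[-0.07,-0.35,0,0,0],[-0.11,-0.56,0,0,0],[-0.15,-0.77,0,0,0],[-0.181,-0.934,0,0,0]]]' >/dev/null
python3 -m pendant '[[[-0.04,-0.2,0,0,0],[-0.08,-0.41,0,0,0],[-0.12,-0.62,0,0,0],[-0.16,-0.8,0,0,0],[-0.181,-0.934,0,0,0],[-0.181,-0.934,0,0,0],[-0.181,-0.934,0,0,0]]]'
```

```text
time_s: 14.45
eef_pos: [540.4, 107.4, 257.6]
ee_rot: [0.001, 0.067, 0.998, 0.0]
force: [-0.1, 0.1, -1.8]
grip_width: 0.233
grip_force: 69.0
time_s: 15.65
eef_pos: [561.2, -272.4, 255.1]
ee_rot: [-0.001, 0.068, 0.998, 0.001]
force: [0.2, 0.0, -0.9]
grip_width: 0.242
grip_force: 69.0
```

```bash
python3 -m pendant '[[[-0.002,-0.002,0.2,0,0],[-0.002,-0.002,0.4,0,0],[-0.002,-0.002,0.5,0,0],[-0.002,-0.002,0.5,0,0],[-0.002,-0.002,0.5,0,0]]]'
python3 - <<'E'
from h import *
c=ctrl.get_calibration("wrist");s=ctrl.sense();p,d=ctrl.capture("wrist");p6=cv2.imread("pics/w6.png")
print("tip col 322 new",p[196:212,322].sum(1).tolist());print("old",p6[196:212,322].astype(int).sum(1).tolist())
sat=lambda q:(q.max(1).astype(int)-q.min(1)).tolist()
print("row 215 sat new",sat(p[215,308:338]),"old",sat(p6[215,308:338]))
P=cloud(c,d);V=p.max(2)
e=s["eef_pos"];Rt=rot(s["ee_rot"])
k=(abs(P[...,2]-69)<3).astype(np.uint8);k=cv2.morphologyEx(k,cv2.MORPH_OPEN,np.ones((3,3)));n,l,st,ce=cv2.connectedComponentsWithStats(k)
for i in range(1,n):
    if st[i,4]>1000: print(st[i],cv2.minAreaRect(P[l==i][:,:2].astype(np.float32)))
h=ray(c,(322,202.3),e[2]-76.2);print("tip axis world",h+Rt@[-4,0,0],e)
for v in range(188,208,2): print(v,V[v,300:346].tolist())
E
```

```text
time_s: 16.15
eef_pos: [562.3, -272.2, 157.3]
ee_rot: [0.0, 0.067, 0.998, -0.0]
force: [1.2, -0.2, -0.6]
grip_width: 0.241
grip_force: 68.9
tip col 322 new [296, 289, 293, 290, 292, 291, 349, 422, 442, 446, 437, 452, 448, 461, 452, 458]
old [438, 439, 386, 295, 249, 250, 316, 425, 441, 432, 435, 430, 438, 436, 448, 437]
row 215 sat new [127, 130, 131, 127, 133, 134, 137, 63, 5, 3, 5, 4, 2, 4, 3, 4, 3, 7, 3, 9, 82, 128, 130, 130, 130, 130, 132, 132, 133, 130] old [216, 214, 226, 207, 214, 221, 224, 128, 41, 28, 30, 30, 30, 30, 28, 27, 26, 28, 24, 20, 130, 214, 218, 221, 208, 213, 224, 212, 218, 223]
[ 274  153   97   88 6557] ((560.1824340820312, -271.8434753417969), (62.33560562133789, 62.89202880859375), 87.71520233154297)
tip axis world [ 560.65865804 -272.53486335   81.12324656] [ 562.26108006 -272.24582198  157.31974261]
188 [219, 221, 220, 220, 220, 221, 222, 225, 225, 228, 229, 233, 232, 231, 227, 221, 220, 220, 220, 220, 221, 221, 220, 218, 215, 215, 222, 225, 225, 224, 226, 228, 226, 226, 228, 227, 226, 222, 222, 223, 225, 226, 226, 228, 226, 228]
190 [219, 221, 221, 220, 223
[... 1386 characters left out ...]
[219, 212, 204, 205, 204, 202, 194, 178, 170, 168, 168, 168, 171, 155, 152, 155, 158, 160, 141, 133, 133, 138, 140, 140, 135, 136, 136, 137, 136, 137, 128, 127, 163, 173, 218, 227, 226, 224, 224, 225, 225, 228, 225, 223, 227, 225]
204 [170, 170, 176, 175, 174, 173, 173, 173, 167, 175, 171, 169, 170, 156, 152, 149, 153, 149, 147, 140, 142, 149, 149, 156, 164, 157, 150, 135, 135, 134, 130, 137, 172, 175, 220, 227, 226, 225, 223, 225, 226, 224, 224, 225, 224, 225]
206 [175, 175, 172, 172, 169, 174, 172, 170, 170, 174, 174, 172, 170, 158, 154, 150, 142, 137, 139, 140, 139, 148, 148, 155, 162, 163, 167, 150, 135, 131, 145, 175, 179, 204, 225, 225, 225, 225, 227, 224, 224, 224, 225, 227, 225, 224]
```

```bash
python3 - <<'E'
from h import *
c=ctrl.get_calibration("wrist");s=ctrl.sense();Rt=rot(s["ee_rot"])
a=ray(c,(323.3,191.8),70);print(a,a+Rt@[-7.5,0,0]);print(ray(c,(312.8,200),70),ray(c,(333.9,200),70))
print(s["eef_pos"])
E
```

```text
[ 553.0610453  -271.02174442   70.        ] [ 560.49382495 -272.02349277   70.01693812]
[ 557.88104722 -278.97387431   70.        ] [ 559.81887008 -264.53292416   70.        ]
[ 562.49281728 -272.661404    158.05823684]
```

```bash
python3 -m pendant '[[[0.002,0.003,0.025,0,0],[0.002,0.003,0.05,0,0],[0.002,0.003,0.07,0,0],[0.002,0.003,0.09,0,0],[0.002,0.003,0.1,0,0],[0.002,0.003,0.1,0,0]]]' | sed -n '2p;4p'
```

```text
eef_pos: [561.4, -272.3, 135.9]
force: [0.3, 0.3, -2.0]
```

```bash
python3 -m pendant '[[[0,0,0.05,0,0],[0,0,0.1,0,0],[0,0,0.15,0,0],[0,0,0.2,0,0],[0,0,0.24,0,0],[0,0,0.255,0,0],[0,0,0.255,0,0]]]' | sed -n '2p;4p'
python3 -m pendant '[[[0,0,0.005,0,0],[0,0,0.005,0,0]]]' | sed -n '2p;4p'
```

```text
eef_pos: [561.4, -272.2, 84.9]
force: [-0.4, -0.8, -1.5]
eef_pos: [561.6, -272.4, 84.6]
force: [0.1, 1.2, -0.4]
```

```bash
python3 -m pendant '[[[0,0,0.005,0,0],[0,0,0.005,0,0]]]' | sed -n '2p;4p'
python3 -m pendant '[[[0,0,0.005,0,0],[0,0,0.005,0,0]]]' | sed -n '2p;4p'
python3 -m pendant '[[[0,0,0.004,0,0],[0,0,0.004,0,0]]]' | sed -n '2p;4p'
```

```text
eef_pos: [561.5, -272.3, 83.4]
force: [0.1, -0.2, -1.7]
eef_pos: [561.4, -272.3, 82.2]
force: [-0.2, -0.3, -0.9]
eef_pos: [561.4, -272.3, 81.4]
force: [0.5, -0.1, -1.1]
```

```bash
python3 -m pendant '[[[0,0,0.002,0,0],[0,0,0.002,0,0]]]' | sed -n '2p;4p'
python3 -m pendant '[[[0,0,0.002,0,0],[0,0,0.002,0,0]]]' | sed -n '2p;4p'
python3 -m pendant '[[[0,0,0.002,0,0],[0,0,0.002,0,0]]]' | sed -n '2p;4p'
```

```text
eef_pos: [561.5, -272.3, 81.3]
force: [-0.9, 0.4, 1.1]
eef_pos: [561.5, -272.3, 81.3]
force: [-2.6, 2.0, 5.1]
eef_pos: [561.6, -272.3, 81.3]
force: [-3.6, 2.5, 7.5]
```

Seated (contact at the same height as at the start). Releasing gently, then retreating.

```bash
python3 -m pendant '[[[0,0,-0.003,0,0.3],[0,0,-0.003,0,0.4],[0,0,-0.003,0,0.5],[0,0,-0.003,0,0.5],[0,0,-0.003,0,0.5]]]'
python3 -m pendant '[[[0,0,-0.1,0,0.5],[0,0,-0.25,0,0.5],[0,0,-0.45,0,0.5],[0,0,-0.65,0,0.5],[0,0,-0.9,0,0.5],[0,0,-0.9,0,0.5],[0,0,-0.9,0,0.5]]]'
python3 - <<'E'
from h import *
for n in ("scene","side"):
    p,d=ctrl.capture(n);c=ctrl.get_calibration(n);d0=np.load(f"pics/{n}0.npy");P=cloud(c,d);P0=cloud(c,d0);p0=cv2.imread(f"pics/{n}0.png")
    r=(slice(170,280),slice(180,310)) if n=="scene" else (slice(200,390),slice(270,440))
    m=abs(d[r]-d0[r])>12;print(n,"changed px near stand/objects",m.sum(),(cv2.absdiff(p,p0)[r].max(2)>60).sum())
    for Q,q in((P0,p0),(P,p)):
        k=(q.max(2)<60)&(abs(Q[...,0]-563)<20)&(abs(Q[...,1]+272)<20)&(Q[...,2]>70)&(Q[...,2]<130);print(k.sum(),Q[k].mean(0),Q[k][:,2].max())
d=ctrl.capture("scene")[1];m=(np.load("pics/scene0.npy")-d>15)&(d>0);m[:205]=0;m[260:]=0;m[:,:380]=0;print("tray",m.sum())
E
```

```text
time_s: 19.4
eef_pos: [561.4, -272.3, 80.7]
ee_rot: [-0.0, 0.067, 0.998, 0.0]
force: [-0.5, 0.3, 0.3]
grip_width: 0.497
grip_force: 0.0
time_s: 20.1
eef_pos: [561.6, -272.4, 261.5]
ee_rot: [0.001, 0.067, 0.998, -0.0]
force: [0.1, 1.2, -1.0]
grip_width: 0.502
grip_force: 0.0
scene changed px near stand/objects 129 33
98 [ 571.26697616 -269.51097077   97.63282205] 120.46555234867083
104 [ 570.76934    -271.31335383   98.39308534] 120.9913166429194
side changed px near stand/objects 288 25
365 [ 559.26847064 -276.60585267  101.35932383] 121.14823958719126
367 [ 558.73469699 -278.23539451  101.35818678] 121.28922071245091
tray 889
```

```bash
python3 -c "
from rig import ctrl
print(ctrl.finish_job())"
```

```text
the job is handed in; nothing more can be done
None
```

The catch tripped and the chip tray is out. The pin is back fully home in its stand and released, nothing else was visibly disturbed, and the job was handed in at about 20 s with about 8 N the most read on the machine.

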